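# Snap the hold-down bar onto the tube dock

### The job

Take the long hold-down bar and press it down across the tubes in the dock until both snap hooks have clicked over its ends and it sits flush on its seat, then let go of it. Press by feel: no harder than about 30 N on the dock. Leave the short bar, the brown bottle, the timer and the pen where they are.

Things in the scene. Friction and masses are not known exactly. Their poses are not given: they have to be found in the camera images.
- bar_long: long white plastic hold-down bar, loose, flat on the worktop: a plate 36 (x) x 120 (y) x 6 (z) mm with one upright grip fin in its middle, 14 mm thick (x), 40 mm long (y), its top 40 mm above the bar's underside. Under 0.1 kg. Origin: centre of the underside; z up, y along its length. A half turn makes no difference.
- bar_short: a spare bar for another dock, same shape but only 84 mm long; too short for this dock. Leave it. Origin and axes as for the long bar.
- dock: dock, fixed to the worktop: grey foot 100 (x) x 176 (y) x 12 mm, an aluminium deck with four small lidded tubes in a row along y, and at y = -50 and +50 mm two shoulders (36 x 14 mm) whose level tops are the seat for the bar's underside. The bar goes centred over the dock, its length along the dock's y; the tube lids stay below it. Origin: centre of the foot's underside; z up.
- seat_low (a point): the middle of the dock at the lowest the seat can be (70 mm over the dock's underside). The deck's height was set anew: the seat lies 0 to 10 mm above this point, which is NOT reported and must be felt. The deck stays put under the task's load. Two cheeks beside each shoulder guide the bar sideways: 40 mm apart, widening to about 51 mm at their tops, 17 mm over the seat.
- hook_a (a joint): springy grey snap hook at the dock's +y end; 0 = at rest, grows (rad) as it bends outward. Stem 61 mm from the dock's middle; lip reaches in to 56 mm, 7 mm above the seat. A slope leads from 63 mm out, 22 mm above the seat, down to the lip: the bar's end rides down it, bends the hook about 0.1 rad, and the hook snaps back over the bar only in the last 1.5 mm.
- hook_b (a joint): the same snap hook at the dock's -y end. Both hooks together resist the downward push with about 5 to 10 N; after both clicks the bar meets the hard seat. Between the hooks' stems a seated bar has 1 mm of play at each end: if it sits off centre it keeps one hook bent, so centre it by feel (unequal bending, sideways force). Poses can be 2 to 3 mm off.
- amber_bottle: brown bottle with black cap, 56 mm wide, 125 mm high, loose bystander; origin: centre of its underside
- bench_timer: white kitchen-style timer, 72 x 64 x 22 mm, loose bystander; origin: centre of its underside
- pen: marker pen lying down, 132 x 12 x 13 mm, loose bystander; origin: centre of its underside
There are look-alikes about, which are no part of the job. Leave any yellow look-alike of the dock alone.

How it is judged:
On the way:
1. the long bar has been lifted level and lies over the dock along it, still above the hooks' lips (z of bar_long in the frame of dock above 0.086 m and horizontal distance between bar_long and dock below 0.015 m and angle between the y axis of bar_long and the y axis of dock, either way round below 0.15 rad), for 0.1 s.
At the end, for the whole second after the job is handed in: The long bar lies level (within 0.03 rad) and at rest on its seat (underside between 68 and 81.5 mm over the dock's underside), centred on the dock within 4 mm and along it within 0.06 rad, with both hooks snapped back over its ends (each below 0.04 rad) (z of bar_long in the frame of dock between 0.068 and 0.0815 m and horizontal distance between bar_long and dock below 0.004 m and angle between the y axis of bar_long and the y axis of dock, either way round below 0.06 rad and angle between bar_long's own z axis and vertical below 0.03 rad and value of joint each of hook_a, hook_b below 0.04 rad and linear speed of bar_long below 0.02 m/s); the robot touches nothing.
It fails at once if the bar is pressed on the dock with more than 30 N (contact force between bar_long and dock above 30 N).
It fails at once if the robot itself presses on the dock with more than 30 N (contact force between any of the arm, the fingers and dock above 30 N).
It fails at once if the short bar, the brown bottle, the timer or the pen is displaced by more than 15 mm (distance of any of bar_short, amber_bottle, bench_timer, pen from where it was at the start of the episode above 0.015 m).
It also fails if it takes over 53 s, if anything falls off the work surface, if the arm or the gripper's body presses on something with over 40 N, if the wrist force passes 120 N, or if a joint passes its speed limit or range.

### The arm

A 6-joint arm with a two-finger parallel gripper is mounted at the origin on a cart in front of the work surface, level with it; the furniture and walls round the work are solid. World frame = base frame: x ahead of the robot, y to its left, z up, the work surface at z = 0. Lengths are in m, angles in rad, forces in N, time in s.
With the tool pointing down it reaches from about 0.3 to 0.875 m from the base axis. Payload 6.4 kg.
Tool frame: the origin (TCP) lies between the finger pads; the fingertips stand 8 mm ahead of it and the grasp point (between the pads) lies 11 mm behind it (env.tip_extent is the distance from the TCP to the fingertips, in m); z points along the fingers, y is the line along which they close (so a half turn about z gives the same grasp; the last joint's range is limited). The gripper opens to 88 mm and grips with 3 to 60 N. Pads are 18 mm wide; open, the fingers measure 123 mm over their backs; the gripper's body (75 mm by 187 mm) begins 45 mm behind the grasp point.
Start: joints at [1.098, 0.181, 1.607, -0, 1.354, -0.206], TCP at [0.152, 0.555, 0.247] pointing down, gripper open.
Joint ranges: [-2.99, 2.99], [-0.89, 2.07], [0.3, 2.58], [-1.14, 4.28], [0, 2.63], [-3.12, 3.12]. Speed limits (rad/s): [2.57, 2.57, 3.01, 3.14, 3.14, 3.14].

### API

Orientations are given as a 3x3 rotation matrix whose columns are the frame's x, y, z axes.
In Python, from rig import env gives the robot as it stands. The module is installed in compiled form; this text tells all that it offers.
- The arm moves only by the tool arm_command, never from a script. Its argument "rows" is text: rows parted by semicolons, each of 7 numbers parted by spaces: the shift along the tool's x, y, z in mm, then the turn, a rotation vector about the tool's x, y, z in rad, then the opening, from 0 (shut) to 1 (fully open). In form: x y z ax ay az gripper; .... A call has 1 to 5 rows; each row shifts and turns the commanded pose from where the row before left it, along the tool's axes as they then stand; what a row does not reach is not made up. A row lasts 1/12 s, in which the tool goes at most 41.7 mm and 7.16 degrees, less where a joint would pass 70% of its speed; a pose out of reach is approached as far as the arm can. A call is refused whole if a number of a shift passes 41.7 or a number of a turn 0.125, either way. A call with a gripper value outside its range is refused whole. The fingers move at their own pace and stop on an object; "newtons" is the grip in N (left out, the last holds). Time passes only in rows, so rows that do not move let the fingers close. It gives the time, the measured TCP pose, the force, the opening and the grip force at its end, in the units of the state.
- env.get_obs(): the state, without advancing time (a new reading comes with each control period).
- env.capture(name): name is "scene" or "top" or "wrist"; returns a dict with "img" (384x512x3 uint8, blue, green, red), "z_map" (384x512 float32, m along the optical axis (not along the pixel's ray), 0 where there is no reading), "intrinsics" (3x3 intrinsics, pixels), "R" (3x3) and "t" (3): a world point X has camera coordinates R X + t; the wrist camera has in their place "tool_from_camera" (4x4, takes a point from camera to tool coordinates, whose origin is the TCP and whose axes are the flange's). Camera axes: x right, y down, z forward; pixel columns grow to the right and rows downward; lengths in m; the calibration is good to about 2 mm. A picture is of the moment at which its call begins: read the wrist's pose just before it.
- env.close_job(): hands the job in; it is judged then, once.
The state is a dict: "time": time; "joint_pos": joint angles; "qd": joint speeds; "joint_efforts": joint torques, N m; "tcp_pos": TCP position; "ee_rot": TCP orientation; "contact_force": force on the tool from outside, world axes, zero at the start; "wrist_torque": the same for the moment, N m; "width": finger opening in m; "grip_force": force on a finger pad.
Only numpy, scipy, OpenCV 4.12 (cv2) and the standard library are available. Lean on these libraries where they do the work, as an engineer would, in place of code of your own. Each camera call takes 0.05 s, during which the arm holds its last target. There are 200 camera calls.

## Working session

There is one attempt and no reset: what is moved stays moved. The work goes in short steps, Python scripts to look and compute and a tool call to move; the robot and the scene stay as the last step left them, time stands still between calls to the robot, and variables do not carry over. Pictures are saved under pics/ and viewed, at most 10 in all, crops included, and the job is handed in when it is done.

Besides the shell and the picture viewer there is one more tool, called after "Call:" by a JSON object that holds its "name" and its "arguments", one argument or row to a line. arm_command: Moves the arm, as the interface text tells. Its arguments: {"type":"object","properties":{"rows":{"type":"string"},"newtons":{"type":"number"}},"required":["rows"]}

```bash
mkdir -p pics; cat > h.py <<'E'
import numpy as np, cv2, pickle
from rig import env
def cap(n):
    o=env.get_obs(); c=env.capture(n)
    if n=='wrist':
        T=np.eye(4);T[:3,:3]=o['ee_rot'];T[:3,3]=o['tcp_pos'];M=T@c['tool_from_camera']
        c['Rw'],c['tw']=M[:3,:3],M[:3,3]
    else: c['Rw'],c['tw']=c['R'].T,-c['R'].T@c['t']
    return c
def cloud(c):
    z=c['z_map'];v,u=np.mgrid[:384,:512];K=c['intrinsics']
    p=np.stack([(u-K[0,2])/K[0,0]*z,(v-K[1,2])/K[1,1]*z,z],-1)
    w=p@c['Rw'].T+c['tw']; w[z==0]=np.nan; return w
E
python3 - <<'E'
from h import *
print(env.get_obs())
a=[]
for n in('scene','top'):
    c=cap(n);pickle.dump(c,open(n+'.pkl','wb'));cv2.imwrite(f'pics/{n}.png',cv2.resize(c['img'],(800,600)))
E
```

```text
{'time': 0.0, 'joint_pos': array([ 1.09768737e+00,  1.81549785e-01,  1.60801447e+00, -4.52536862e-06,
        1.35380143e+00, -2.06286040e-01]), 'qd': array([-6.45622674e-04, -9.66453769e-04, -2.21843060e-06, -8.32538774e-04,
        2.63437110e-04,  1.34894284e-03]), 'joint_efforts': array([ 5.30101679e-04, -4.33855212e+01, -3.41858768e+01,  7.04108016e-02,
        3.83083709e-02, -1.28724423e-04]), 'tcp_pos': array([0.15133889, 0.55417664, 0.24580209]), 'ee_rot': array([[-9.64613573e-01,  2.63666474e-01, -8.03960482e-04],
       [ 2.63667455e-01,  9.64612345e-01, -1.58029208e-03],
       [ 3.58840166e-04, -1.73634940e-03, -9.99998428e-01]]), 'contact_force': array([0.14921044, 0.63960788, 0.53896802]), 'wrist_torque': array([ 0.03450999, -0.00287362, -0.01505043]), 'grip_force': 0.0, 'width': 0.08818739449747254}
```

View pics/top.png

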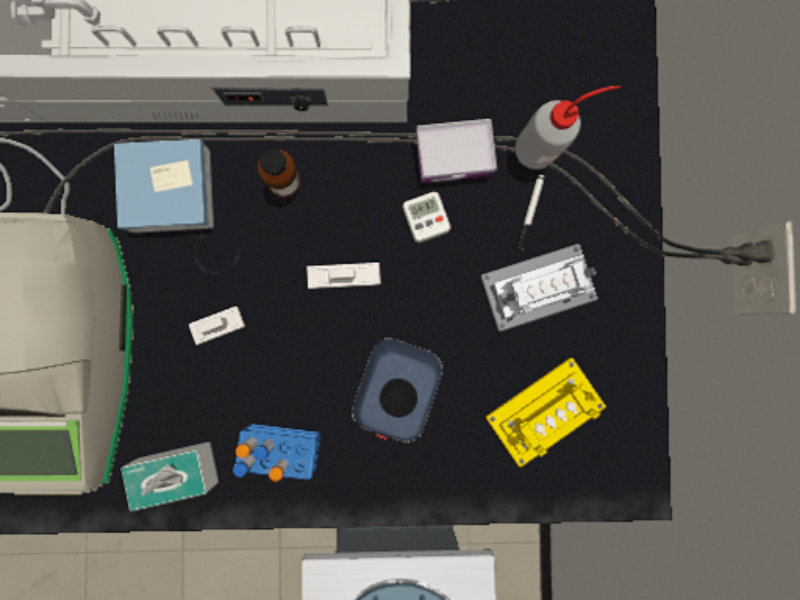

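View pics/scene.png

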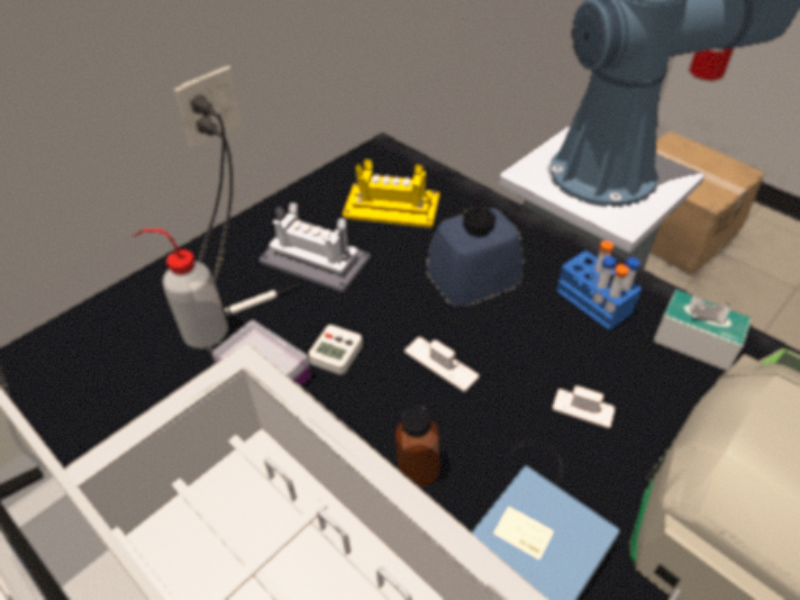

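The top view (800x600) shows these candidates: the long bar at (344,275), the short bar at (216,324), the grey dock at (540,287), and the yellow look-alike dock at (546,412). By the description I take the long bar at (344,275) and the grey dock. Next I measure both and make a close crop.

```bash
cat >> h.py <<'E'
def ray(c,uv,z):
    K=c['intrinsics'];uv=np.atleast_2d(uv).astype(float)
    d=np.c_[(uv[:,0]-K[0,2])/K[0,0],(uv[:,1]-K[1,2])/K[1,1],np.ones(len(uv))]@c['Rw'].T
    return c['tw']+d*((z-c['tw'][2])/d[:,2])[:,None]
def rect(c,mask,z):
    cs,_=cv2.findContours(mask.astype(np.uint8),cv2.RETR_EXTERNAL,cv2.CHAIN_APPROX_NONE)
    k=max(cs,key=cv2.contourArea)[:,0]
    P=ray(c,k,z)[:,:2]*1000
    (x,y),(w,h),a=cv2.minAreaRect(P.astype(np.float32))
    if w<h: w,h,a=h,w,a+90
    return (round(x,1),round(y,1)),(round(w,1),round(h,1)),round((a+90)%180-90,2)
E
python3 - <<'E'
from h import *
c=pickle.load(open('top.pkl','rb'));w=cloud(c);im=c['img'].astype(int);s=512/800
def box(x0,x1,y0,y1):
    m=np.zeros((384,512),bool);m[int(y0*s):int(y1*s),int(x0*s):int(x1*s)]=1;return m
print('bar',rect(c,box(295,392,255,298)&(im.min(2)>120),.006))
print('short',rect(c,box(180,255,295,350)&(im.min(2)>120),.006))
m=box(470,610,235,340)&(im.min(2)>55); print('dock',rect(c,m,.012))
m=box(470,610,235,340); q=w[m&(w[...,2]>.06)]; print(len(q),np.nanmean(q,0),np.nanmax(q,0),np.nanmin(q,0))
b=w[box(340,350,270,278)];print('bar z',np.nanmax(b[:,2]))
cr=np.hstack([c['img'][150:200,185:255],c['img'][150:220,305:390][:50,:85]]);
a=cv2.resize(c['img'][150:200,185:255],(420,300),interpolation=2);d=cv2.resize(c['img'][150:215,300:390],(380,300),interpolation=2)
cv2.imwrite('pics/crop.png',np.hstack([a,d]))
for n,bx in dict(bottle=(255,302,145,205),timer=(400,455,188,245),pen=(515,548,172,255),blue=(350,445,335,445),wash=(515,622,80,170)).items():
    q=w[box(*bx)];q=q[q[:,2]>.01];print(n,np.nanmin(q,0),np.nanmax(q,0))
E
```

```text
bar ((617.7, 87.8), (121.1, 37.1), -87.48)
short ((537.0, 298.1), (85.1, 36.9), -69.63)
dock ((595.5, -244.4), (188.1, 100.7), -72.7)
815 [ 0.59484623 -0.23955426  0.0747195 ] [ 0.63776656 -0.17525103  0.10250685] [ 0.55217433 -0.30166983  0.06065271]
bar z 0.04413076832870877
bottle [0.74959957 0.15635038 0.01022159] [0.80307975 0.20944295 0.12721658]
timer [ 0.67329605 -0.08913686  0.01043806] [ 0.75356478 -0.01373946  0.02495048]
pen [ 0.66095802 -0.2498217   0.01005186] [ 0.78317071 -0.20404652  0.01581742]
blue [ 0.35298008 -0.06930504  0.01039483] [0.51264783 0.07251934 0.14361698]
wash [ 0.79609843 -0.31102562  0.01014917] [ 0.86514981 -0.20403793  0.21653634]
```

View pics/crop.png

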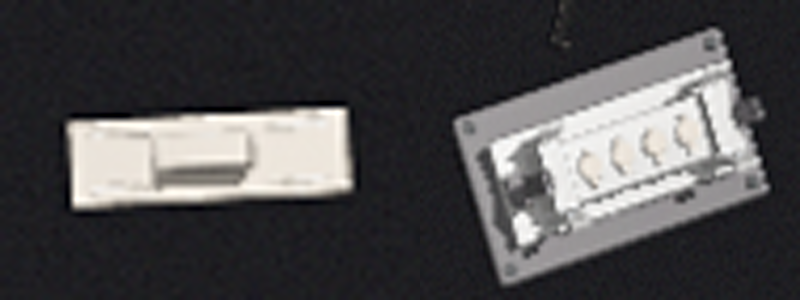

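The crop shows the long bar with its fin at (200,160) in crop pixels. It measures 121x37 mm, so it is the long one. The grey dock is at right, about (620,160), with its tubes and the two hooks. First I turn the tool to the bar's axes.

Call:
{"name": "arm_command", "arguments": {
  "rows": "0 0 0 0 0 0.125 1;0 0 0 0 0 0.125 1;0 0 0 0 0 0.125 1;0 0 0 0 0 0.125 1;0 0 0 0 0 0.125 1"
}}

```text
time: 0.52
tcp_pos: [0.1514, 0.5544, 0.2462]
ee_rot: [[-0.623, 0.782, -0.0], [0.782, 0.623, -0.001], [-0.0, -0.001, -1.0]]
contact_force: [-0.9, 0.5, -0.4]
width: 0.0881
grip_force: 0.0
```

Call:
{"name": "arm_command", "arguments": {
  "rows": "0 0 0 0 0 0.125 1;0 0 0 0 0 0.125 1;0 0 0 0 0 0.125 1;0 0 0 0 0 0.125 1;0 0 0 0 0 0.125 1"
}}

```text
time: 0.93
tcp_pos: [0.1515, 0.5544, 0.2462]
ee_rot: [[-0.048, 0.999, -0.0], [0.999, 0.048, -0.001], [-0.001, -0.001, -1.0]]
contact_force: [0.5, -0.3, 0.3]
width: 0.0879
grip_force: 0.0
```

Call:
{"name": "arm_command", "arguments": {
  "rows": "0 0 0 0 0 0.01 1;-30 28 0 0 0 0 1;-30 28 0 0 0 0 1;-30 28 0 0 0 0 1;-30 28 0 0 0 0 1"
}}

```text
time: 1.35
tcp_pos: [0.2692, 0.4384, 0.2464]
ee_rot: [[-0.049, 0.999, -0.0], [0.999, 0.049, -0.0], [-0.0, -0.0, -1.0]]
contact_force: [0.9, 0.4, -0.2]
width: 0.0882
grip_force: 0.0
```

Call:
{"name": "arm_command", "arguments": {
  "rows": "-30 28 0 0 0 0 1;-30 28 0 0 0 0 1;-30 28 0 0 0 0 1;-30 28 0 0 0 0 1;-30 28 0 0 0 0 1"
}}

```text
time: 1.77
tcp_pos: [0.4162, 0.2943, 0.2467]
ee_rot: [[-0.048, 0.999, 0.0], [0.999, 0.048, 0.0], [0.0, 0.0, -1.0]]
contact_force: [1.2, 1.0, -0.6]
width: 0.0881
grip_force: 0.0
```

Call:
{"name": "arm_command", "arguments": {
  "rows": "-30 28 0 0 0 0 1;-30 28 0 0 0 0 1;-30 28 0 0 0 0 1;-30 28 0 0 0 0 1;-30 28 0 0 0 0 1"
}}

```text
time: 2.18
tcp_pos: [0.5627, 0.1505, 0.2465]
ee_rot: [[-0.048, 0.999, -0.0], [0.999, 0.048, 0.0], [0.0, -0.0, -1.0]]
contact_force: [0.7, 0.6, 0.9]
width: 0.0882
grip_force: 0.0
```

Call:
{"name": "arm_command", "arguments": {
  "rows": "-28 26 0 0 0 0 1;0 0 0 0 0 0 1;0 0 0 0 0 0 1"
}}

```text
time: 2.43
tcp_pos: [0.5896, 0.1237, 0.2458]
ee_rot: [[-0.044, 0.999, -0.001], [0.999, 0.044, 0.0], [0.0, -0.001, -1.0]]
contact_force: [-0.6, 0.4, -0.1]
width: 0.0881
grip_force: 0.0
```

```bash
python3 - <<'E'
from h import *
c=cap('wrist');pickle.dump(c,open('w1.pkl','wb'))
cv2.imwrite('pics/w1.png',c['img']);w=cloud(c);im=c['img'].astype(int)
print(c['tw'],c['Rw'])
g=(np.hypot(w[...,0]-.618,w[...,1]-.088)<.085)&(im.min(2)>100)
print('bar',rect(c,g&(w[...,2]<.02),.006),'fin',rect(c,(g&(w[...,2]>.03)),.040),np.nanmax(w[g][:,2]))
E
```

```text
[0.5848691  0.2027997  0.38331916] [[ 0.99906547  0.04179208  0.01102726]
 [ 0.04317066 -0.95236354 -0.30189399]
 [-0.00211482  0.30208792 -0.95327772]]
bar ((616.3, 89.0), (121.6, 37.8), -87.3) fin ((642.6, -78.2), (451.5, 52.7), 2.56) 0.3351419115869715
```

View pics/w1.png

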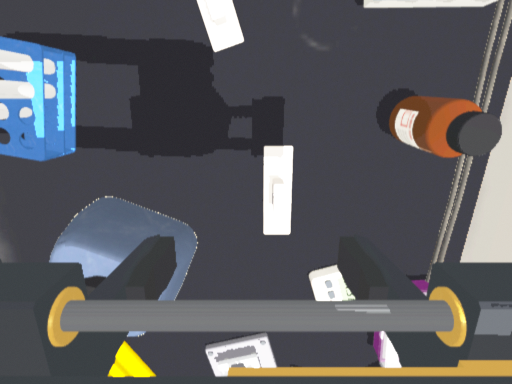

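The picture shows the long bar at (278,190), and the wrist estimate agrees with the top view. I move over it and go down.

Call:
{"name": "arm_command", "arguments": {
  "rows": "-18 13 0 0 0 0 1;-18 13 0 0 0 0 1;0 0 38 0 0 0 1;0 0 38 0 0 0 1;0 0 38 0 0 0 1"
}}

```text
time: 2.9
tcp_pos: [0.616, 0.0922, 0.1324]
ee_rot: [[-0.047, 0.999, 0.002], [0.999, 0.047, 0.0], [0.0, 0.002, -1.0]]
contact_force: [0.3, 0.9, -1.2]
width: 0.0885
grip_force: 0.0
```

Call:
{"name": "arm_command", "arguments": {
  "rows": "0 0 38 0 0 0 1;0 0 38 0 0 0 1;0 0 20 0 0 0 1;0 0 0 0 0 0 1;0 0 0 0 0 0 1"
}}

```text
time: 3.32
tcp_pos: [0.6148, 0.0921, 0.036]
ee_rot: [[-0.047, 0.999, -0.003], [0.999, 0.047, 0.0], [0.0, -0.003, -1.0]]
contact_force: [0.7, -0.6, 0.6]
width: 0.0878
grip_force: 0.0
```

Call:
{"name": "arm_command", "arguments": {
  "rows": "-3.5 2 10 0 0 0 1;0 0 8 0 0 0 1;0 0 0 0 0 0 1;0 0 0 0 0 0 0.5;0 0 0 0 0 0 0.3",
  "newtons": 20
}}

```text
time: 3.73
tcp_pos: [0.6191, 0.0872, 0.0195]
ee_rot: [[-0.044, 0.999, 0.001], [0.999, 0.044, -0.0], [-0.0, 0.001, -1.0]]
contact_force: [0.4, -1.2, 0.7]
width: 0.077
grip_force: 0.0
```

Call:
{"name": "arm_command", "arguments": {
  "rows": "0 0 0 0 0 0 0;0 0 0 0 0 0 0;0 0 0 0 0 0 0;0 0 0 0 0 0 0;0 0 0 0 0 0 0",
  "newtons": 40
}}

```text
time: 4.15
tcp_pos: [0.6186, 0.0872, 0.0188]
ee_rot: [[-0.044, 0.999, 0.0], [0.999, 0.044, -0.0], [-0.0, 0.0, -1.0]]
contact_force: [0.7, 0.7, -0.1]
width: 0.0437
grip_force: 0.0
```

Call:
{"name": "arm_command", "arguments": {
  "rows": "0 0 0 0 0 0 0;0 0 -20 0 0 0 0;0 0 -40 0 0 0 0;0 0 -40 0 0 0 0;0 0 -40 0 0 0 0"
}}

```text
time: 4.57
tcp_pos: [0.6179, 0.0873, 0.1597]
ee_rot: [[-0.044, 0.999, -0.002], [0.999, 0.044, 0.0], [0.0, -0.002, -1.0]]
contact_force: [0.1, 0.3, 1.1]
width: 0.01
grip_force: 0.0
```

The fingers close slowly, and I lifted before they had gripped. I open again and check the bar.

Call:
{"name": "arm_command", "arguments": {
  "rows": "0 0 -30 0 0 0 1;0 0 -30 0 0 0 1;0 0 0 0 0 0 1;0 0 0 0 0 0 1;0 0 0 0 0 0 1"
}}

```text
time: 4.98
tcp_pos: [0.6181, 0.0873, 0.218]
ee_rot: [[-0.044, 0.999, -0.001], [0.999, 0.044, 0.0], [0.0, -0.001, -1.0]]
contact_force: [-0.0, 0.1, -0.7]
width: 0.0418
grip_force: 0.0
```

```bash
python3 - <<'E'
from h import *
print(env.get_obs()['tcp_pos'],env.get_obs()['width'])
for n in('wrist','top'):
    c=cap(n);cv2.imwrite(f'pics/b_{n}.png',c['img']);im=c['img'].astype(int)
    w=cloud(c);g=(np.hypot(w[...,0]-.618,w[...,1]-.088)<.085)&(im.min(2)>100)&(w[...,2]<.02)
    print(n,rect(c,g,.006) if g.any() else None)
E
```

```text
[0.6181168 0.087282  0.2180346] 0.04176413010533767
wrist ((615.9, 88.8), (121.8, 38.3), -87.2)
top ((619.4, 37.0), (36.7, 20.9), -0.53)
```

The bar has not moved, so I go down again and wait for the grip this time.

Call:
{"name": "arm_command", "arguments": {
  "rows": "0 -1 20 0 0 0 1;0 0 30 0 0 0 1;0 0 40 0 0 0 1;0 0 40 0 0 0 1;0 0 40 0 0 0 1"
}}

```text
time: 5.5
tcp_pos: [0.6163, 0.0873, 0.0456]
ee_rot: [[-0.044, 0.999, -0.002], [0.999, 0.044, 0.0], [0.0, -0.002, -1.0]]
contact_force: [0.4, 0.1, -0.2]
width: 0.0831
grip_force: 0.0
```

Call:
{"name": "arm_command", "arguments": {
  "rows": "0 0 20 0 0 0 0.7;0 0 10 0 0 0 0.5;0 0 0 0 0 0 0.3;0 0 0 0 0 0 0;0 0 0 0 0 0 0",
  "newtons": 40
}}

```text
time: 5.92
tcp_pos: [0.619, 0.0872, 0.0204]
ee_rot: [[-0.044, 0.999, 0.003], [0.999, 0.044, -0.0], [-0.0, 0.003, -1.0]]
contact_force: [0.3, 0.1, 0.2]
width: 0.0535
grip_force: 0.0
```

Call:
{"name": "arm_command", "arguments": {
  "rows": "0 0 0 0 0 0 0;0 0 0 0 0 0 0;0 0 0 0 0 0 0;0 0 0 0 0 0 0;0 0 0 0 0 0 0"
}}

```text
time: 6.33
tcp_pos: [0.6179, 0.0873, 0.0193]
ee_rot: [[-0.044, 0.999, 0.001], [0.999, 0.044, -0.0], [-0.0, 0.001, -1.0]]
contact_force: [-0.6, 0.2, -0.5]
width: 0.0201
grip_force: 0.0
```

Call:
{"name": "arm_command", "arguments": {
  "rows": "0 0 0 0 0 0 0;0 0 0 0 0 0 0;0 0 0 0 0 0 0;0 0 0 0 0 0 0"
}}

```text
time: 6.67
tcp_pos: [0.6177, 0.0872, 0.019]
ee_rot: [[-0.044, 0.999, 0.0], [0.999, 0.044, -0.0], [-0.0, 0.0, -1.0]]
contact_force: [-0.5, -0.2, 2.8]
width: 0.0137
grip_force: 40.0
```

Call:
{"name": "arm_command", "arguments": {
  "rows": "0 0 -20 0 0 0 0;0 0 -40 0 0 0 0;0 0 -40 0 0 0 0;0 0 -40 0 0 0 0;0 0 -40 0 0 0 0"
}}

```text
time: 7.08
tcp_pos: [0.617, 0.0873, 0.2]
ee_rot: [[-0.044, 0.999, -0.001], [0.999, 0.044, 0.0], [0.0, -0.001, -1.0]]
contact_force: [0.7, -0.1, -1.3]
width: 0.0136
grip_force: 40.0
```

Call:
{"name": "arm_command", "arguments": {
  "rows": "0 0 -40 0 0 0 0;-20 -8 -20 0 0 0 0;-37 -15 0 0 0 0 0;-37 -15 0 0 0 0 0;-37 -15 0 0 0 0 0"
}}

```text
time: 7.5
tcp_pos: [0.5698, -0.0468, 0.2591]
ee_rot: [[-0.046, 0.999, 0.001], [0.999, 0.046, -0.0], [-0.0, 0.001, -1.0]]
contact_force: [0.3, -0.3, -0.3]
width: 0.0136
grip_force: 40.0
```

Call:
{"name": "arm_command", "arguments": {
  "rows": "-37 -15 0 0 0 0 0;-37 -15 0 0 0 0 0;-37 -15 0 0 0 0 0;-37 -15 0 0 0 0 0;-37 -15 0 0 0 0 0"
}}

```text
time: 7.92
tcp_pos: [0.5025, -0.2356, 0.2585]
ee_rot: [[-0.044, 0.999, -0.0], [0.999, 0.044, 0.0], [0.0, -0.0, -1.0]]
contact_force: [0.3, -0.2, -0.2]
width: 0.0138
grip_force: 40.0
```

Call:
{"name": "arm_command", "arguments": {
  "rows": "-37 -15 0 0 0 0 0;-20 -8 0 0 0 -0.06 0;0 0 0 0 0 -0.1 0;0 0 0 0 0 -0.1 0;0 0 0 0 0 0 0"
}}

```text
time: 8.33
tcp_pos: [0.4826, -0.2926, 0.2582]
ee_rot: [[-0.301, 0.954, -0.001], [0.954, 0.301, 0.001], [0.001, -0.0, -1.0]]
contact_force: [-0.4, 0.4, 0.6]
width: 0.0137
grip_force: 40.0
```

```bash
python3 - <<'E'
from h import *
o=env.get_obs();print(o['tcp_pos'],o['contact_force'],o['grip_force'],o['width'])
c=cap('wrist');pickle.dump(c,open('w2.pkl','wb'));cv2.imwrite('pics/w2.png',c['img'])
E
```

```text
[ 0.48256273 -0.29262896  0.25817547] [-0.36169058  0.3713917   0.55159556] 39.99858886934817 0.013666664692736136
```

View pics/w2.png

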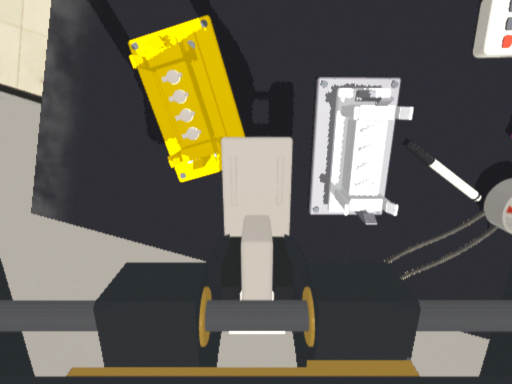

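The held bar is at (257,190) and the grey dock at (357,146). The yellow look-alike at (190,100) stays untouched. Next I measure the dock and the held bar.

```bash
python3 - <<'E'
from h import *
c=pickle.load(open('w2.pkl','rb'));w=cloud(c);im=c['img'].astype(int)
m=np.zeros((384,512),bool);m[70:222,303:412]=1
mm=m&(im.min(2)>90)&(w[...,2]<.02)&(w[...,2]>.004)
print('foot',rect(c,mm,.012))
q=w[mm]*1000
(x,y),s,a=cv2.minAreaRect(q[:,:2].astype(np.float32));print('foot cloud',x,y,s,a,np.median(q[:,2]))
# dock frame
yaw=np.radians(17.4);ey=np.array([-np.sin(yaw),np.cos(yaw)]);ex=np.array([np.cos(yaw),np.sin(yaw)])
p=w[m]*1000;p=p[p[:,2]>50];d=p[:,:2]-[x,y];L=np.c_[d@ex,d@ey,p[:,2]]
for lo in range(-90,90,6):
    k=L[(L[:,1]>=lo)&(L[:,1]<lo+6)]
    if len(k): print(lo,len(k),'x',k[:,0].min().round(),k[:,0].max().round(),'zmed|x|<12',np.median(k[abs(k[:,0])<12][:,2]).round(1) if (abs(k[:,0])<12).any() else None,'zmax',k[:,2].max().round(1))
# held bar in tool frame
o=env.get_obs();b=np.zeros_like(m);b[130:240,215:300]=1
bb=b&(im.min(2)>110)
t=(w-o['tcp_pos'])@o['ee_rot']*1000
q=t[bb&(t[...,2]>5)&(t[...,2]<25)]
print('bar tool frame',np.percentile(q,[1,50,99],axis=0).round(1))
e=q[q[:,0]>20]
for lo in(20,30,40,50,56,60):
    k=e[(e[:,0]>=lo)&(e[:,0]<lo+4)]
    if len(k):print(lo,k[:,1].min().round(1),k[:,1].max().round(1),np.median(k[:,2]).round(1))
E
```

```text
foot ((590.8, -238.8), (173.2, 99.6), -72.76)
foot cloud 591.9634399414062 -238.79617309570312 (100.08833312988281, 174.18080139160156) 17.412992477416992 11.153863981855249
-66 115 x -6.0 6.0 zmed|x|<12 86.0 zmax 98.3
-60 180 x -28.0 28.0 zmed|x|<12 86.7 zmax 94.5
-54 312 x -29.0 28.0 zmed|x|<12 77.5 zmax 94.9
-48 459 x -29.0 28.0 zmed|x|<12 76.3 zmax 94.4
-42 149 x -17.0 17.0 zmed|x|<12 67.3 zmax 73.8
-36 160 x -17.0 16.0 zmed|x|<12 73.3 zmax 75.6
-30 203 x -17.0 17.0 zmed|x|<12 68.9 zmax 75.3
-24 183 x -17.0 17.0 zmed|x|<12 67.7 zmax 69.4
-18 155 x -17.0 17.0 zmed|x|<12 69.0 zmax 75.3
-12 190 x -17.0 16.0 zmed|x|<12 73.1 zmax 76.0
-6 206 x -17.0 16.0 zmed|x|<12 67.7 zmax 75.8
0 173 x -17.0 17.0 zmed|x|<12 67.9 zmax 75.1
6 195 x -17.0 17.0 zmed|x|<12 73.5 zmax 75.4
12 204 x -17.0 17.0 zmed|x|<12 68.0 zmax 75.4
18 204 x -17.0 17.0 zmed|x|<12 67.4 zmax 74.8
24 191 x -17.0 17.0 zmed|x|<12 73.6 zmax 75.9
30 213 x -17.0 17.0 zmed|x|<12 69.5 zmax 75.5
36 209 x -17.0 17.0 zmed|x|<12 67.3 zmax 69.0
42 327 x -28.0 29.0 zmed|x|<12 77.5 zmax 95.2
48 437 x -28.0 28.0 zmed|x|<12 77.5 zmax 95.3
54 191 x -28.0 27.0 zmed|x|<12 88.3 zmax 96.3
60 119 x -6.0 7.0 zmed|x|<12 91.8 zmax 100.0
bar tool frame [[  9.3 -19.4   8. ]
 [ 38.7  -2.1  13.6]
 [ 61.1  15.6  15.3]]
20 -19.4 15.8 13.5
30 -19.5 16.0 13.5
40 -19.8 16.1 13.5
50 -19.4 15.6 13.5
56 -19.9 16.1 13.6
60 -19.8 15.3 14.1
```

Call:
{"name": "arm_command", "arguments": {
  "rows": "5 40 0 0 0 0 0;5 40 0 0 0 0 0;5 30 0 0 0 0 0;2 12 0 0 0 0 0;0 0 20 0 0 0 0"
}}

```text
time: 8.8
tcp_pos: [0.5986, -0.2382, 0.2424]
ee_rot: [[-0.3, 0.954, 0.007], [0.954, 0.3, -0.004], [-0.005, 0.005, -1.0]]
contact_force: [0.8, -0.6, 1.1]
width: 0.0134
grip_force: 40.0
```

Call:
{"name": "arm_command", "arguments": {
  "rows": "0 0 40 0 0 0 0;0 0 40 0 0 0 0;0 0 25 0 0 0 0;0 0 0 0 0 0 0;0 0 0 0 0 0 0"
}}

```text
time: 9.22
tcp_pos: [0.5934, -0.2386, 0.1324]
ee_rot: [[-0.298, 0.955, -0.003], [0.955, 0.298, 0.002], [0.003, -0.003, -1.0]]
contact_force: [0.3, -0.8, -0.3]
width: 0.0138
grip_force: 40.0
```

```bash
python3 - <<'E'
from h import *
o=env.get_obs();print(o['tcp_pos'],o['contact_force'],o['wrist_torque'])
c=cap('wrist');pickle.dump(c,open('w3.pkl','wb'));cv2.imwrite('pics/w3.png',c['img'])
c=cap('top');pickle.dump(c,open('t3.pkl','wb'))
E
```

```text
[ 0.59335081 -0.23860829  0.13239045] [ 0.29566857 -0.80762027 -0.26224075] [-0.04415567 -0.01449359  0.02141695]
```

View pics/w3.png

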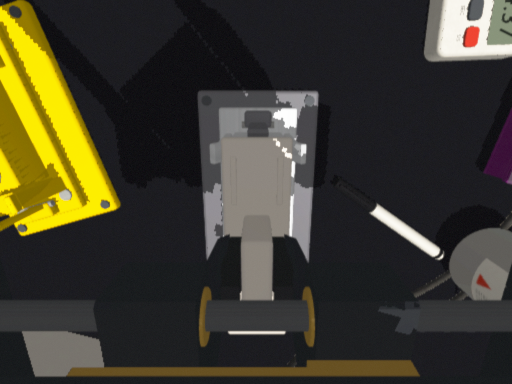

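```bash
python3 - <<'E'
from h import *
R=np.array(env.get_obs()['ee_rot']);P=env.get_obs()['tcp_pos']
for n,ref in(('w3',None),('w2',None)):
    c=pickle.load(open(n+'.pkl','rb'));w=cloud(c)
    t=(w-P)@R*1000; im=c['img'].astype(int)
    z=w[...,2]
    for s in(1,-1):
        k=(z>.082)&(z<.105)&(abs(t[...,1]+1.9)<9)&(s*t[...,0]>50)&(s*t[...,0]<75)
        if k.any():
            q=t[k];print(n,s,k.sum(),'x',np.percentile(q[:,0],[2,98]).round(1),'y',np.percentile(q[:,1],[2,98]).round(1),'z',(P[2]*1000-q[:,2]).max().round(1))
            for zz in(84,88,92,96):
                kk=q[abs(P[2]*1000-q[:,2]-zz)<2]
                if len(kk):print('   z',zz,kk[:,0].min().round(1),kk[:,0].max().round(1))
    if n=='w3':
        b=np.zeros(z.shape,bool);b[128:240,215:300]=1
        q=t[b&(t[...,2]>5)&(t[...,2]<20)];print('bar',np.percentile(q,[1,99],axis=0).round(1))
    f=(z>.004)&(z<.018)&(abs(t[...,0])<110)&(abs(t[...,1])<65)&(im.min(2)>60)
    print('foot',np.percentile(t[f],[1,99],axis=0).round(1)[:,:2])
E
```

```text
w3 1 222 x [61.8 66.6] y [-8.1  3.1] z 100.3
   z 84 66.5 66.6
   z 88 66.2 66.5
   z 92 61.7 66.6
   z 96 61.8 66.5
bar [[ 11.8 -20.8   6.6]
 [ 63.7  14.4  18.8]]
foot [[-55.3 -52. ]
 [ 88.9  46.1]]
w2 1 151 x [58.5 66. ] y [-9.1  2.6] z 100.2
   z 84 58.5 66.0
   z 88 58.5 66.0
   z 92 59.5 66.0
   z 96 61.4 65.9
w2 -1 142 x [-62.  -54.7] y [-9.3  2.6] z 99.9
   z 84 -61.8 -55.2
   z 88 -61.9 -54.6
   z 92 -61.5 -55.8
   z 96 -62.5 -57.7
foot [[-83.6 -53.1]
 [ 89.5  45.5]]
```

The bar is centred over the dock, with the hook at (258,120) and the cheeks at (215,152) and (300,152). I lower it by feel.

Call:
{"name": "arm_command", "arguments": {
  "rows": "0 0 5 0 0 0 0;0 0 5 0 0 0 0;0 0 2 0 0 0 0;0 0 2 0 0 0 0;0 0 0 0 0 0 0"
}}

```text
time: 9.73
tcp_pos: [0.5943, -0.2393, 0.1195]
ee_rot: [[-0.299, 0.954, -0.0], [0.954, 0.299, 0.0], [0.0, -0.0, -1.0]]
contact_force: [0.0, -0.4, -1.0]
width: 0.0132
grip_force: 40.0
```

Call:
{"name": "arm_command", "arguments": {
  "rows": "0 0 1.5 0 0 0 0;0 0 1.5 0 0 0 0;0 0 1.5 0 0 0 0;0 0 0 0 0 0 0"
}}

```text
time: 10.07
tcp_pos: [0.5945, -0.2394, 0.115]
ee_rot: [[-0.299, 0.954, 0.0], [0.954, 0.299, -0.0], [-0.0, 0.0, -1.0]]
contact_force: [0.4, -0.9, -0.3]
width: 0.0134
grip_force: 40.0
```

Call:
{"name": "arm_command", "arguments": {
  "rows": "0 0 1.5 0 0 0 0;0 0 1.5 0 0 0 0;0 0 0 0 0 0 0"
}}

```text
time: 10.32
tcp_pos: [0.5945, -0.2395, 0.1121]
ee_rot: [[-0.299, 0.954, 0.0], [0.954, 0.299, -0.0], [-0.0, 0.0, -1.0]]
contact_force: [0.4, -0.9, 0.1]
width: 0.0135
grip_force: 40.0
```

```bash
cat > s.py <<'E'
from h import *
o=env.get_obs();R=o['ee_rot'];F=R.T@o['contact_force'];T=R.T@o['wrist_torque']
print(o['time'],o['tcp_pos'].round(4),'Ftool',F.round(2),'Ttool',T.round(3),'rot',(R[2,:2]).round(4))
E
python3 s.py
```

```text
10.3167 [ 0.5945 -0.2395  0.1121] Ftool [-0.99  0.07 -0.11] Ttool [ 0.035 -0.215  0.01 ] rot [-0.0003  0.0001]
```

Call:
{"name": "arm_command", "arguments": {
  "rows": "0 0 1.5 0 0 0 0;0 0 1.5 0 0 0 0;0 0 0 0 0 0 0"
}}

```text
time: 10.57
tcp_pos: [0.5946, -0.2394, 0.1093]
ee_rot: [[-0.299, 0.954, 0.0], [0.954, 0.299, -0.0], [-0.0, 0.0, -1.0]]
contact_force: [0.6, 0.1, 1.5]
width: 0.0141
grip_force: 40.0
```

```bash
python3 s.py
```

```text
10.5667 [ 0.5946 -0.2394  0.1093] Ftool [-0.09  0.55 -1.54] Ttool [ 0.027 -0.162 -0.029] rot [-0.0003  0.0004]
```

Call:
{"name": "arm_command", "arguments": {
  "rows": "0 0 1.5 0 0 0 0;0 0 1.5 0 0 0 0;0 0 0 0 0 0 0"
}}

```text
time: 10.82
tcp_pos: [0.5947, -0.2394, 0.1063]
ee_rot: [[-0.299, 0.954, 0.001], [0.954, 0.299, -0.0], [-0.0, 0.001, -1.0]]
contact_force: [1.6, -0.8, 3.4]
width: 0.014
grip_force: 40.0
```

```bash
python3 s.py
```

```text
10.8167 [ 0.5947 -0.2394  0.1063] Ftool [-1.29  1.32 -3.38] Ttool [-0.048 -0.158 -0.002] rot [-0.0004  0.0005]
```

Call:
{"name": "arm_command", "arguments": {
  "rows": "0 0 0 0 0 0 0"
}}

```text
time: 10.9
tcp_pos: [0.5947, -0.2394, 0.1064]
ee_rot: [[-0.299, 0.954, 0.001], [0.954, 0.299, -0.0], [-0.0, 0.001, -1.0]]
contact_force: [1.3, 0.3, 3.5]
width: 0.0136
grip_force: 40.0
```

```bash
python3 s.py
```

```text
10.9 [ 0.5947 -0.2394  0.1064] Ftool [-0.08  1.3  -3.53] Ttool [-0.101 -0.243  0.039] rot [-0.0004  0.0006]
```

Call:
{"name": "arm_command", "arguments": {
  "rows": "0 1 0 0 0 0 0;0 0 1.5 0 0 0 0;0 0 0 0 0 0 0;0 0 0 0 0 0 0"
}}

```text
time: 11.23
tcp_pos: [0.5952, -0.2388, 0.1041]
ee_rot: [[-0.299, 0.954, -0.0], [0.954, 0.299, 0.0], [0.001, -0.0, -1.0]]
contact_force: [1.2, 0.0, -1.2]
width: 0.0135
grip_force: 40.0
```

```bash
python3 s.py
```

```text
11.2333 [ 0.5952 -0.2388  0.1041] Ftool [-0.33  1.17  1.23] Ttool [-0.099 -0.328  0.027] rot [ 0.0006 -0.0003]
```

Call:
{"name": "arm_command", "arguments": {
  "rows": "0 0 1.5 0 0 0 0;0 0 0 0 0 0 0;0 0 0 0 0 0 0"
}}

```text
time: 11.48
tcp_pos: [0.5952, -0.2388, 0.1027]
ee_rot: [[-0.299, 0.954, -0.001], [0.954, 0.299, 0.0], [0.001, -0.0, -1.0]]
contact_force: [1.4, -1.7, -1.8]
width: 0.0139
grip_force: 40.0
```

```bash
python3 s.py
```

```text
11.4833 [ 0.5952 -0.2388  0.1027] Ftool [-2.04  0.88  1.8 ] Ttool [-0.094 -0.323  0.029] rot [ 0.0006 -0.0005]
```

```bash
python3 - <<'E'
from h import *
a=cap('wrist');s=cap('scene');t=cap('top')
pickle.dump((a,s,t),open('v4.pkl','wb'))
f=lambda im,r,c,sz:cv2.resize(im[r[0]:r[1],c[0]:c[1]],sz,interpolation=2)
K=s['intrinsics']
p=s['R']@np.array([.595,-.239,.09])+s['t'];u=K@p;u=(u[:2]/u[2]).astype(int);print(u)
cv2.imwrite('pics/v4.png',np.hstack([f(a['img'],(80,240),(180,340),(400,400)),f(s['img'],(u[1]-40,u[1]+40),(u[0]-40,u[0]+40),(400,400))]))
E
python3 s.py
```

```text
[197 142]
11.6333 [ 0.5952 -0.2389  0.1028] Ftool [-1.48  0.73  3.58] Ttool [-0.111 -0.356  0.053] rot [ 0.0005 -0.0005]
```

View pics/v4.png

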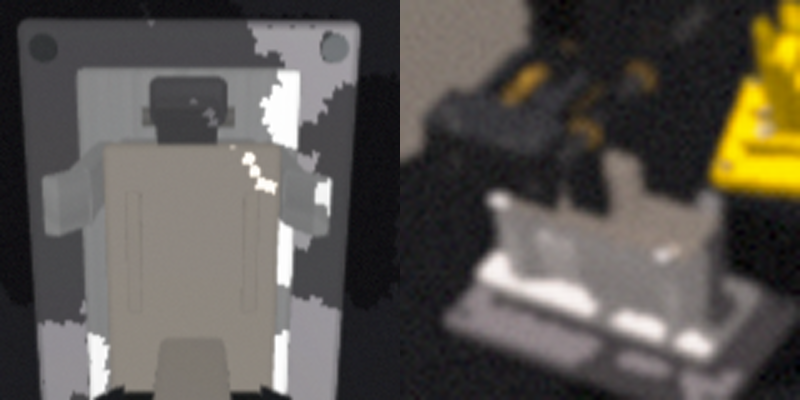

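```bash
cat > m.py <<'E'
from h import *
def meas(c):
    o=env.get_obs();w=cloud(c);t=(w-o['tcp_pos'])@o['ee_rot']*1000;x,y,z=t[...,0],t[...,1],w[...,2]*1000
    ok=(x>-80)&(x<90)&(abs(y)<60)
    ch=ok&(abs(x-48)<6)&(abs(y+1.5)>21)&(abs(y+1.5)<32)&(z>75); print('cheektop',np.percentile(z[ch],[90,97]).round(1),'y',np.percentile(y[ch],[1,99]).round(1))
    b=ok&(x>25)&(x<50)&(abs(y+1.5)<15)&(z<110); print('bartop',np.median(z[b]).round(1),'y',)
    e=ok&(abs(y+1.5)>6.5)&(abs(y+1.5)<15)&(x>40)&(z>np.median(z[b])-2.5); print('bar end x',np.percentile(x[e],[98,99.5]).round(1))
    h=ok&(abs(y+1.5)<5)&(x>54)&(x<75)&(z>80)
    for zz in range(82,104,3):
        k=h&(abs(z-zz)<1.5)
        if k.any(): print('hook z',zz,k.sum(),x[k].min().round(1),x[k].max().round(1))
E
python3 - <<'E'
from m import *
meas(pickle.load(open('v4.pkl','rb'))[0])
E
```

```text
cheektop [94.1 94.7] y [-30.7  25.8]
bartop 89.2 y
bar end x [61.6 65.6]
hook z 85 2 61.5 62.0
hook z 88 292 54.2 63.8
hook z 91 139 54.4 65.5
hook z 94 90 64.6 70.9
hook z 97 107 66.8 71.0
hook z 100 66 68.8 70.7
```

The bar's underside is about 5.8 mm above the seat. Both ends are past the lips' crest and the bending looks roughly even. I keep pressing in small steps.

Call:
{"name": "arm_command", "arguments": {
  "rows": "0 0 1 0 0 0 0;0 0 1 0 0 0 0;0 0 0 0 0 0 0"
}}

```text
time: 11.88
tcp_pos: [0.5954, -0.239, 0.1012]
ee_rot: [[-0.299, 0.954, -0.0], [0.954, 0.299, -0.0], [-0.0, -0.0, -1.0]]
contact_force: [0.5, -0.8, -0.5]
width: 0.0137
grip_force: 40.0
```

```bash
python3 s.py
```

```text
11.8833 [ 0.5954 -0.239   0.1012] Ftool [-0.9   0.26  0.55] Ttool [ 0.015 -0.264  0.014] rot [-0. -0.]
```

Call:
{"name": "arm_command", "arguments": {
  "rows": "0 0 1 0 0 0 0;0 0 0.7 0 0 0 0;0 0 0 0 0 0 0"
}}

```text
time: 12.13
tcp_pos: [0.595, -0.2387, 0.0989]
ee_rot: [[-0.299, 0.954, -0.001], [0.954, 0.299, 0.001], [0.001, -0.001, -1.0]]
contact_force: [0.5, -1.3, -3.6]
width: 0.0137
grip_force: 40.0
```

```bash
python3 s.py
```

```text
12.1333 [ 0.595  -0.2387  0.0989] Ftool [-1.39  0.08  3.62] Ttool [ 0.014 -0.215  0.014] rot [ 0.0009 -0.0007]
```

Call:
{"name": "arm_command", "arguments": {
  "rows": "0 0 0.5 0 0 0 0;0 0 0 0 0 0 0"
}}

```text
time: 12.3
tcp_pos: [0.5951, -0.2388, 0.0985]
ee_rot: [[-0.299, 0.954, -0.001], [0.954, 0.299, 0.0], [0.001, -0.001, -1.0]]
contact_force: [0.3, -0.0, -2.5]
width: 0.0134
grip_force: 40.0
```

Call:
{"name": "arm_command", "arguments": {
  "rows": "0 0 0.5 0 0 0 0;0 0 0 0 0 0 0"
}}

```text
time: 12.47
tcp_pos: [0.5954, -0.2391, 0.0985]
ee_rot: [[-0.299, 0.954, -0.0], [0.954, 0.299, -0.0], [0.0, -0.0, -1.0]]
contact_force: [0.1, -1.0, -1.1]
width: 0.0136
grip_force: 40.0
```

Call:
{"name": "arm_command", "arguments": {
  "rows": "0 0 0.5 0 0 0 0;0 0 0 0 0 0 0"
}}

```text
time: 12.63
tcp_pos: [0.5955, -0.2391, 0.0981]
ee_rot: [[-0.299, 0.954, 0.0], [0.954, 0.299, -0.0], [-0.0, 0.0, -1.0]]
contact_force: [-0.2, -0.6, 0.2]
width: 0.0137
grip_force: 40.0
```

```bash
python3 s.py
```

```text
12.6333 [ 0.5955 -0.2391  0.0981] Ftool [-0.5  -0.38 -0.22] Ttool [ 0.145 -0.242 -0.046] rot [-0.0002  0.0002]
```

Call:
{"name": "arm_command", "arguments": {
  "rows": "0 0 0.5 0 0 0 0;0 0 0 0 0 0 0"
}}

```text
time: 12.8
tcp_pos: [0.5955, -0.239, 0.0976]
ee_rot: [[-0.299, 0.954, 0.0], [0.954, 0.299, -0.0], [-0.0, 0.0, -1.0]]
contact_force: [0.2, -0.7, 0.3]
width: 0.0136
grip_force: 40.0
```

Call:
{"name": "arm_command", "arguments": {
  "rows": "0 0 0.5 0 0 0 0;0 0 0 0 0 0 0"
}}

```text
time: 12.97
tcp_pos: [0.5956, -0.2391, 0.0973]
ee_rot: [[-0.299, 0.954, 0.0], [0.954, 0.299, -0.0], [-0.0, 0.0, -1.0]]
contact_force: [-0.1, -1.4, 1.2]
width: 0.0136
grip_force: 40.0
```

```bash
python3 -c "
from m import *
import s
c=cap('wrist');pickle.dump(c,open('w5.pkl','wb'));meas(c)"
```

```text
12.9667 [ 0.5956 -0.2391  0.0973] Ftool [-1.26 -0.51 -1.24] Ttool [ 0.058 -0.223  0.03 ] rot [-0.0004  0.0003]
cheektop [94.2 94.7] y [-31.   25.5]
bartop 83.8 y
bar end x [61.6 64.2]
hook z 82 57 54.1 65.7
hook z 85 67 54.0 57.9
hook z 88 60 57.3 65.7
hook z 91 54 58.2 65.6
hook z 94 73 59.7 65.7
hook z 97 112 61.4 65.6
hook z 100 78 63.1 65.0
```

Hook_a has snapped back: its outer face went from 71 to 65.7 mm and its lip is at 57.9 mm. I press the last bit onto the seat.

Call:
{"name": "arm_command", "arguments": {
  "rows": "0 0 0.5 0 0 0 0;0 0 0 0 0 0 0"
}}

```text
time: 13.18
tcp_pos: [0.5956, -0.2391, 0.0972]
ee_rot: [[-0.299, 0.954, 0.0], [0.954, 0.299, -0.0], [-0.0, 0.0, -1.0]]
contact_force: [-1.5, 0.0, 4.5]
width: 0.0138
grip_force: 40.0
```

Call:
{"name": "arm_command", "arguments": {
  "rows": "0 0 0.5 0 0 0 0;0 0 0 0 0 0 0"
}}

```text
time: 13.35
tcp_pos: [0.5958, -0.2392, 0.0973]
ee_rot: [[-0.299, 0.954, 0.001], [0.954, 0.299, -0.001], [-0.001, 0.001, -1.0]]
contact_force: [-2.3, 1.7, 7.1]
width: 0.0137
grip_force: 40.0
```

```bash
python3 s.py
```

```text
13.35 [ 0.5958 -0.2392  0.0973] Ftool [ 2.3  -1.7  -7.13] Ttool [0.413 0.114 0.014] rot [-0.0008  0.0006]
```

The hard seat is felt at 97.2 mm. I press to about 14 N to get it flush, ease off and check.

Call:
{"name": "arm_command", "arguments": {
  "rows": "0 0 0.5 0 0 0 0;0 0 0 0 0 0 0"
}}

```text
time: 13.52
tcp_pos: [0.5959, -0.2393, 0.0972]
ee_rot: [[-0.3, 0.954, 0.001], [0.954, 0.3, -0.001], [-0.001, 0.001, -1.0]]
contact_force: [-3.8, 1.4, 9.3]
width: 0.014
grip_force: 40.0
```

Call:
{"name": "arm_command", "arguments": {
  "rows": "0 0 0.5 0 0 0 0;0 0 0 0 0 0 0;0 0 0 0 0 0 0"
}}

```text
time: 13.77
tcp_pos: [0.596, -0.2393, 0.0972]
ee_rot: [[-0.3, 0.954, 0.001], [0.954, 0.3, -0.001], [-0.001, 0.001, -1.0]]
contact_force: [-4.2, 1.8, 13.0]
width: 0.0132
grip_force: 40.0
```

```bash
python3 s.py
```

```text
13.7667 [ 0.596  -0.2393  0.0972] Ftool [  2.96  -3.43 -13.  ] Ttool [ 0.659  0.444 -0.036] rot [-0.0013  0.0009]
```

Call:
{"name": "arm_command", "arguments": {
  "rows": "0 0 -1 0 0 0 0;0 0 -1 0 0 0 0;0 0 0 0 0 0 0;0 0 0 0 0 0 0"
}}

```text
time: 14.1
tcp_pos: [0.5956, -0.2391, 0.0972]
ee_rot: [[-0.299, 0.954, 0.0], [0.954, 0.299, -0.0], [-0.0, 0.0, -1.0]]
contact_force: [-0.8, -0.4, 3.6]
width: 0.0139
grip_force: 40.0
```

```bash
python3 s.py
```

```text
14.1 [ 0.5956 -0.2391  0.0972] Ftool [-0.12 -0.87 -3.65] Ttool [ 0.13  -0.073  0.002] rot [-0.0002  0.0003]
```

Call:
{"name": "arm_command", "arguments": {
  "rows": "0 0 0 0 0 0 0.6;0 0 0 0 0 0 0.6;0 0 0 0 0 0 0.6;0 0 0 0 0 0 0.6;0 0 0 0 0 0 0.6"
}}

```text
time: 14.52
tcp_pos: [0.5952, -0.2388, 0.0966]
ee_rot: [[-0.299, 0.954, -0.001], [0.954, 0.299, 0.0], [0.001, -0.0, -1.0]]
contact_force: [0.4, -0.9, -0.2]
width: 0.0445
grip_force: 0.0
```

Call:
{"name": "arm_command", "arguments": {
  "rows": "0 0 0 0 0 0 0.6;0 0 0 0 0 0 0.6;0 0 -5 0 0 0 0.6;0 0 -15 0 0 0 0.6;0 0 -40 0 0 0 0.6"
}}

```text
time: 14.93
tcp_pos: [0.592, -0.237, 0.1518]
ee_rot: [[-0.299, 0.954, -0.009], [0.954, 0.299, 0.006], [0.008, -0.007, -1.0]]
contact_force: [-0.0, 0.4, -0.4]
width: 0.0528
grip_force: 0.0
```

Call:
{"name": "arm_command", "arguments": {
  "rows": "0 0 -40 0 0 0 0.6;0 0 -40 0 0 0 0.6;0 -40 -15 0 0 0 0.6;0 -40 0 0 0 0 0.6;0 -40 0 0 0 0 0.6"
}}

```text
time: 15.35
tcp_pos: [0.4816, -0.2752, 0.254]
ee_rot: [[-0.301, 0.954, 0.003], [0.954, 0.301, -0.003], [-0.004, 0.002, -1.0]]
contact_force: [-0.5, -1.9, 0.1]
width: 0.0532
grip_force: 0.0
```

Call:
{"name": "arm_command", "arguments": {
  "rows": "-20 0 0 0 0 0 0.6;0 0 0 0 0 0 0.6;0 0 0 0 0 0 0.6"
}}

```text
time: 15.6
tcp_pos: [0.4879, -0.2945, 0.2525]
ee_rot: [[-0.298, 0.955, 0.001], [0.955, 0.298, -0.001], [-0.001, 0.001, -1.0]]
contact_force: [0.2, -0.1, 0.6]
width: 0.0527
grip_force: 0.0
```

```bash
python3 - <<'E'
from h import *
c=cap('wrist');cv2.imwrite('pics/w6.png',c['img']);w=cloud(c);im=c['img'].astype(int)
o=env.get_obs();print(o['tcp_pos'],o['contact_force'])
yaw=np.radians(17.4);ey=np.array([-np.sin(yaw),np.cos(yaw)]);ex=np.array([np.cos(yaw),np.sin(yaw)])
f=(np.hypot(w[...,0]-.592,w[...,1]+.239)<.12)&(w[...,2]<.02)&(w[...,2]>.005)&(im.min(2)>50)&(np.arange(512)>295)
print('foot',rect(c,f,.012))
d=w[...,:2]*1000-[592,-239];x=d@ex;y=d@ey;z=w[...,2]*1000
near=(abs(x)<35)&(abs(y)<80)
for nm,k in dict(plateP=near&(y>25)&(y<50)&(abs(x)<14),plateN=near&(y<-25)&(y>-50)&(abs(x)<14)).items(): print(nm,np.median(z[k]).round(2))
b=near&(abs(z-83.5)<2)&(abs(x)>9)&(abs(x)<15); print('bar y ends',np.percentile(y[b],[1,99]).round(1))
b=near&(abs(z-83.5)<2)&(abs(y)<42); print('bar x',np.percentile(x[b],[1,99]).round(1))
for s in(1,-1):
  for zz in(85,88,92,96,99):
    k=near&(abs(x)<6)&(s*y>50)&(abs(z-zz)<1.5)
    if k.any():print(s,zz,y[k].min().round(1),y[k].max().round(1))
E
```

```text
[ 0.48840135 -0.29393762  0.25241884] [ 0.17237592 -0.10331021 -0.51699744]
foot ((590.9, -239.4), (173.3, 99.8), -72.72)
plateP 83.66
plateN 83.6
bar y ends [-57.8  58.7]
bar x [-16.1  18.8]
1 85 50.3 64.1
1 88 55.9 64.1
1 92 57.7 64.0
1 96 59.5 63.9
1 99 61.2 63.8
-1 85 -64.9 -50.0
-1 88 -64.3 -56.8
-1 92 -63.2 -58.6
-1 96 -63.1 -59.6
-1 99 -63.6 -61.7
```

View pics/w6.png

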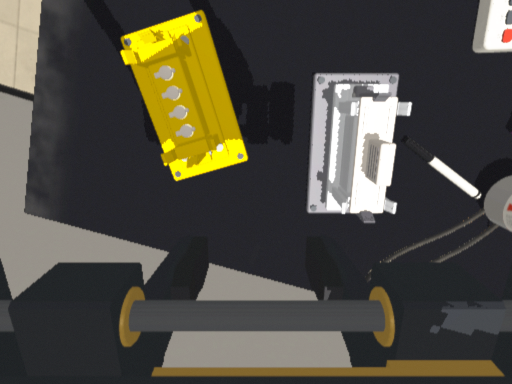

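The picture shows the bar seated in the grey dock, centred near (370,155), with both hooks over its ends. The plate is level at 83.66 and 83.60 mm, and the distance between the hook lips matches their rest value. The robot is clear, so I hand in.

```bash
python3 -c "
from rig import env
print(env.close_job())"
```

```text
the job is handed in; nothing more can be done
None
```

I pressed the long bar flush onto its seat, with at most about 13 N read at the wrist. In the last picture both hooks are back at rest over its ends. I let go, moved clear and handed the job in at about 15.7 s; no verdict was returned.

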